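# Lock the lens tube with its locknut while a fork holds the tube

## Robot

A 6-joint arm with a two-finger parallel gripper is mounted at the origin on the work surface. World frame = base frame: x ahead of the robot, y to its left, z up, the work surface at z = 0. Lengths are in m, angles in degrees, forces in N, time in s.
With the tool pointing down it reaches from about 0.4 to 0.825 m from the base axis. Payload 7 kg.
Tool frame: the origin (TCP) lies at the very end of the fingers, on their centre line; the grasp point (between the pads) lies 19 mm behind it; z points along the fingers, y is the direction in which the jaws open and shut (so a half turn about z gives the same grasp; the last joint's range is limited). The gripper opens to 88 mm and grips with 3 to 60 N. Pads are 19 mm wide; open, the fingers measure 130 mm over their backs; the gripper's body (78 mm by 193 mm) begins 47 mm behind the grasp point.
Start: joints at [-50.93, 20.546, 0.682, 0, -70.136, -16.507], TCP at [0.259, -0.623, 0.227] pointing down, gripper open.
Joint ranges: [-176.03, 176.03], [-82.01, 121.73], [-58.28, 71.71], [-173.87, 95.51], [-174.79, -0.11], [-173.66, 173.66]. Speed limits (degrees/s): [136.94, 136.94, 172.46, 180, 180, 180].

## Interface

Orientations are given as [roll, pitch, yaw] about the fixed x, y, z axes, in that order (R = Rz(yaw) Ry(pitch) Rx(roll)).
In Python, from plant import ctrl, snapshot, workorder gives the robot as it stands. The module is installed in compiled form; this text tells all that it offers.
- The arm moves only by the shell command python3 -m creep 'ROWS'. ROWS is JSON, a list of rows, each a list of 5 numbers: the shift along the tool's x, y, z scaled (see below), then the turn about the tool's z scaled (see below), then the finger opening in mm, from 0 to 87.6. A call has exactly 8 rows; each row is the pose to reach, as a shift and turn from the pose commanded when the call began, along the tool's axes at that moment, turning the shorter way round; what a row does not reach only later rows make up. The controller multiplies each number of a shift by 0.1 m and each number of a turn by 180 degrees. A row lasts 1/12 s, in which the tool goes at most 41.7 mm and 7.16 degrees, less where a joint would pass 70% of its speed; a pose out of reach is approached as far as the arm can. A call with a number of a shift or a turn outside -1 to 1 is refused whole. A call with a gripper value outside its range is refused whole. The fingers move at their own pace and stop on an object; the grip force is fixed at half the most. Time passes only in rows, so rows that repeat a pose let the fingers close, or fill a call up. It gives the time, the measured TCP pose, the force and the opening at its end, in the units of the state.
- ctrl.get_obs(): the state, without advancing time (a new reading comes with each control period).
- snapshot(name): name is "side" or "top"; returns a dict with "img" (480x640x3 uint8, blue, green, red), "camera_matrix" (3x3 intrinsics, pixels), "xyz" and "rotation" of the camera in the world. Camera axes: x right, y up, looking along -z (the intrinsics and any distortion apply to the point x, -y, -z); pixel columns grow to the right and rows downward; lengths in m; the calibration is good to about 2 mm. A picture is of the moment at which its call begins. There is no depth.
- workorder.close_job(): hands the job in, once; it reports no verdict.
The state is a dict: "clock": time; "joint_pos": joint angles; "qvel": joint speeds; "tau": joint torques, N m; "tool_pos": TCP position; "orientation": TCP orientation; "force": force on the tool from outside, world axes, zero at the start; "moment": the same for the moment, N m; "opening": finger opening in m.
Only numpy, scipy, OpenCV 4.12 (cv2) and the standard library are available. Lean on these libraries where they do the work, as an engineer would, in place of code of your own. Each camera call takes 0.05 s, during which the arm holds its last target.

## Task

Lock the lens tube on the service fixture: slide the holding fork fully home onto the flats of the tube's foot, then, with the fork still home, swing the lever of the locknut clockwise (seen from above) until it comes up tight, without letting the tube turn along with it. Then draw the fork back until its jaws are clear of the tube, leave the tube locked, and do not knock about the things around the fixture.

Things in the scene. Friction and masses are not known exactly. Their poses are not given: they have to be found in the camera images.
- fixture: fixed dark steel base plate, 130 (x) by 260 (y) by 12 mm thick, on the table. Origin on the table top, on the vertical turning axis of the lens tube; z up. The plate runs from y = -55 to +205 mm. A channel along y guides the fork: towards -y is home, towards +y is back
- channel_end (a point): middle of the channel's end stop, at fixture y = 190 mm, 30 mm above the table. The aluminium channel runs from the tube to here: rails 31 to 43 mm either side of the fixture's y axis, with lips over the fork's edges, tops 30 mm above the table
- fork: loose flat steel holding fork, 60 wide, 130 long, 12 mm thick, 0.35 kg, captive in the channel: oiled, it slides freely along the fixture's y, under 5 N. Origin on its underside below its post, axes as the fixture's. Fully home: origin at fixture y = 85 mm (it stops there or up to 2 mm nearer the tube). Clear of the tube: above 125 mm. Starts at 130 to 148 mm; 160 mm at the end stop
- fork_post (a point): top centre of the fork's upright steel post, 70 mm above the table: the thing to push or drag. The post is 14 (x) by 12 mm (y) and stands free from 30 to 70 mm above the table; it is over the fork's origin
- fork_jaws (a point): midway between the tips of the fork's two jaws, 100 mm from the fork's origin towards its -y, 18 mm above the table. The jaw gap is 32 mm, flared at the tips, 38 mm deep
- tube (a joint): angle of the lens tube (the inner part) about the fixture's vertical axis, rad, positive clockwise seen from above; near 0 at the start. It turns very easily (0.04 N m) and the locknut drags it round (0.25 N m) unless the fork is home on its foot; with the fork home it has about 0.1 rad of play
- tube_foot (a point): centre of the tube's foot, a steel block 30 mm across its flats (fixture x), 44 mm long (y), 13 to 36 mm above the table, on the turning axis below the locknut
- tube_top (a point): top centre of the lens tube: black barrel, 34 mm diameter, from the locknut up to 88 mm above the table, a white line on its side; the point is at its top on the turning axis, 88 mm above the table
- ring (a joint): angle of the locknut relative to the tube, rad, positive clockwise seen from above (tightening): 0 is loosest, 1.6 is its hard end, tight. Starts between 0 and 0.45, stays where left; resisting torque 0.25 N m
- lever (a point): point on the locknut's lever, 80 mm from the turning axis, 52 mm above the table; x axis outward along the lever. The locknut is a steel ring, 54 mm diameter; its lever is a steel bar 14 mm wide, 46 to 58 mm above the table, ending 100 mm from the axis. At locknut angle q, tube angle t it points 0.18 - q - t rad counterclockwise from the fixture's x axis
- objective: bystander: loose steel objective lens standing on end, 28 mm diameter, 45 mm high, origin at the centre of its underside; on the robot's side of the fixture
- dish: bystander: loose flat closed dish, 60 mm diameter, 12 mm high, origin at the centre of its underside; on the robot's side of the fixture
- lens_cap: bystander: loose black lens cap, 36 mm diameter, 12 mm high, origin at the centre of its underside; beyond the fixture
- oil: bystander: small closed amber bottle, 32 mm diameter, 75 mm high, origin at the centre of its underside; to the left
Mind the look-alikes: they are no part of the job. What is meant by the fork is not blue or red, and is the larger of those in its own colour.

How it is judged (in metres and radians):
On the way, in this order (a step that is already met when the one before it is completed fails the run):
1. the fork is home on the tube's flats (y of fork in the frame of fixture below 0.093 m), for 0.2 s.
2. the locknut is tight while the fork is still home (value of joint ring above 1.47 rad and y of fork in the frame of fixture below 0.096 m), for 0.2 s.
At the end, for the whole second after the job is handed in: The locknut stands within 0.13 rad of its hard end (above 1.47 rad), the fork is drawn back clear of the tube (its origin beyond 125 mm along the fixture's y) and at rest, and the tube stands within 0.22 rad of zero (value of joint ring above 1.47 rad and y of fork in the frame of fixture above 0.125 m and value of joint tube between -0.22 and 0.22 rad and linear speed of fork below 0.01 m/s and velocity of joint ring below 0.05 rad/s); the robot touches nothing.
It fails at once if the lens tube turns more than 0.22 rad from zero (value of joint tube above 0.22 rad or value of joint tube below -0.22 rad).
It fails at once if a bystander (objective, dish, lens cap, oil bottle) is moved more than 30 mm (distance of any of objective, dish, lens_cap, oil from where it was at the start of the episode above 0.03 m).
It also fails if it takes over 54 s, if anything falls off the work surface, if the arm or the gripper's body presses on something with over 40 N, if the wrist force passes 120 N, or if a joint passes its speed limit or range.

## Working session

There is one attempt and no reset: what is moved stays moved. The work goes in short steps, Python scripts to look and compute and a shell command to move; the robot and the scene stay as the last step left them, time stands still between calls to the robot, and variables do not carry over. Pictures are saved under pics/ and viewed, and the job is handed in when it is done.

```bash
mkdir -p pics; cat > h.py <<'E'
import numpy as np, cv2, json
from plant import ctrl, snapshot, workorder
def take(n,fn):
    s=snapshot(n); cv2.imwrite('pics/'+fn+'.png',s['img'])
    np.savez('pics/'+fn+'.npz',K=s['camera_matrix'],p=s['xyz'],R=s['rotation'],img=s['img'])
    return s
def load(fn):
    return np.load('pics/'+fn+'.npz')
def ray(c,u,v):
    K=np.array(c['K']); d=np.linalg.inv(K)@[u,v,1]; d=np.array([d[0],-d[1],-d[2]])
    return np.array(c['p']),np.array(c['R'])@d
def atz(c,u,v,z):
    p,d=ray(c,u,v); return p+d*(z-p[2])/d[2]
def proj(c,X):
    x=np.array(c['R']).T@(np.array(X)-np.array(c['p'])); x=np.array([x[0],-x[1],-x[2]]); q=np.array(c['K'])@x; return q[:2]/q[2]
E
python3 - <<'E'
from h import *
for n in('top','side'):
    s=take(n,n+'0'); print(n,s.keys(),s['camera_matrix'],s['xyz'],s['rotation'])
print(ctrl.get_obs())
E
```

```text
top dict_keys(['img', 'camera_matrix', 'xyz', 'rotation']) [[569.77801237   0.         319.705309  ]
 [  0.         569.77801237 240.75559425]
 [  0.           0.           1.        ]] [0.38149964 0.08733749 0.90247324] [ 10.7603794    2.1334819  -90.40577741]
side dict_keys(['img', 'camera_matrix', 'xyz', 'rotation']) [[606.61737503   0.         317.51437538]
 [  0.         606.61737503 236.22413201]
 [  0.           0.           1.        ]] [ 0.0440929  -0.47433874  0.54929409] [ 58.91813041  -0.63316815 -39.3397594 ]
{'clock': 0.1, 'joint_pos': array([-5.09308151e+01,  2.05889514e+01,  6.39672938e-01, -1.83952901e-02,
       -7.01357891e+01, -1.65078786e+01]), 'qvel': array([ 0.04145766, -0.19105691,  0.17611195,  0.05542748, -0.11068575,
        0.01974386]), 'tau': array([-7.59136801e-04, -5.84161556e+01,  2.93751687e+01,  7.01552957e+00,
        1.01834658e-02, -5.82473717e-05]), 'tool_pos': array([ 0.25880299, -0.62294571,  0.22570095]), 'orientation': array([ 1.79913525e+02, -7.59324009e-03, -1.57444951e+02]), 'force': array([-0.80779947,  0.00255693, -0.11931904]), 'moment': array([-0.03364342, -0.00922219,  0.01968825]), 'opening': 0.08787193645318472}
```

```bash
sed -i "s/R=s\['rotation'\]/R=Rotation.from_euler('xyz',s['rotation'],degrees=True).as_matrix()/; 1a from scipy.spatial.transform import Rotation" h.py
python3 - <<'E'
from h import *
for n in('top','side'): take(n,n+'1')
E
```

```text
(no output)
```

View pics/top0.png

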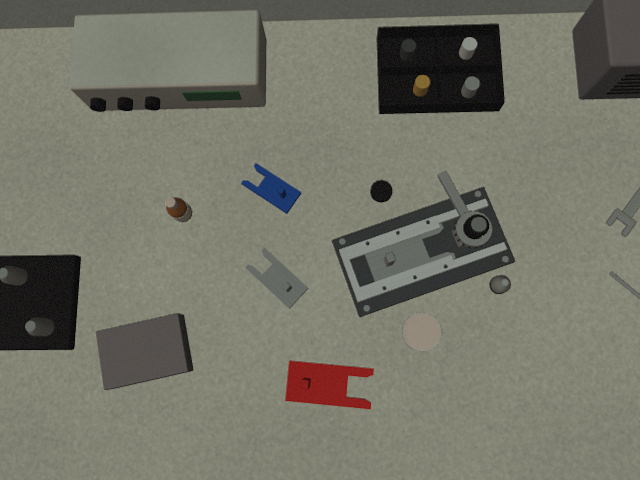

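View pics/side0.png

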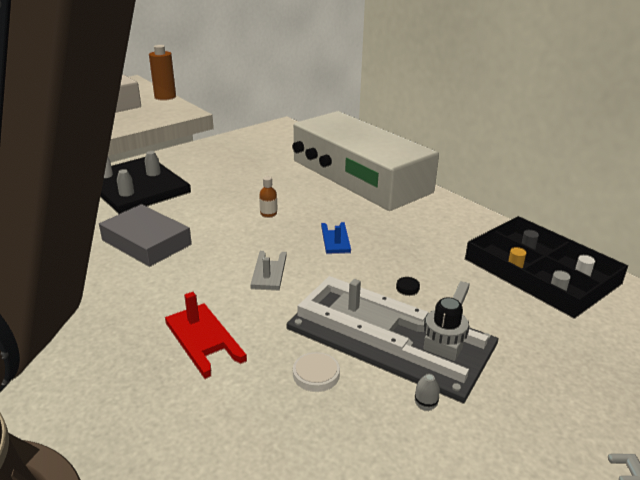

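```bash
python3 - <<'E'
from h import *
i=load('top1')['img'][155:325,320:530]; cv2.imwrite('pics/c1.png',cv2.resize(i,None,fx=3.5,fy=3.5,interpolation=cv2.INTER_CUBIC))
i=load('side1')['img'][250:420,270:510]; cv2.imwrite('pics/c2.png',cv2.resize(i,None,fx=3.3,fy=3.3,interpolation=cv2.INTER_CUBIC))
E
```

```text
(no output)
```

View pics/c1.png

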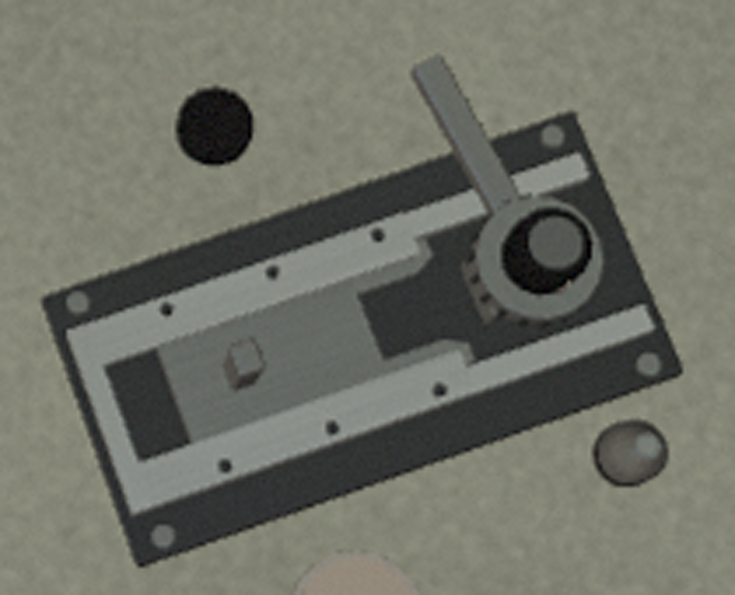

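View pics/c2.png

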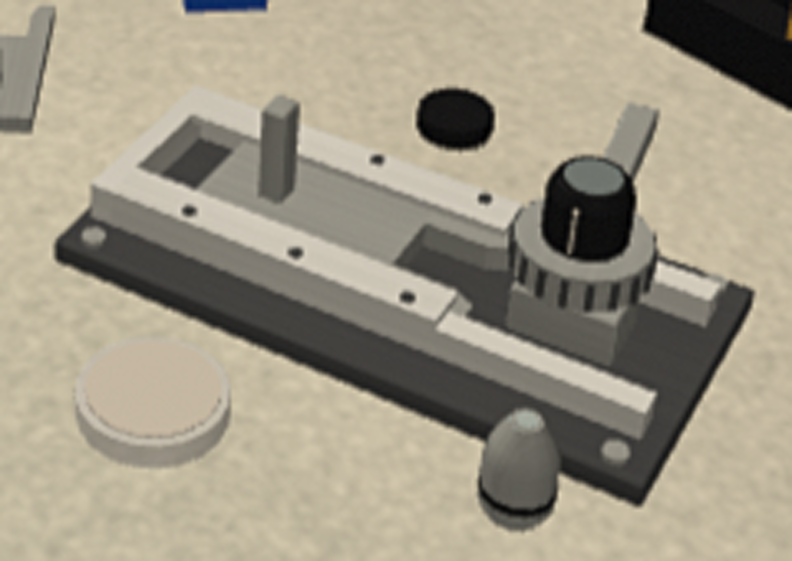

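The larger grey fork is the captive one in the channel, with its post at about top px (390,256). The look-alikes are loose: a small grey fork (278,278), a blue one (275,190) and a red one (330,385). The enlarged crop confirms the captive fork. The lever tip is at (442,173), the tube top at (479,224), the dish at (422,332) and the objective at (500,285).

```bash
python3 - <<'E'
from h import *
from scipy.optimize import least_squares
c=load('top1'); s=load('side1')
f=lambda u,v:(320+(u+.5)/3.5-.5,155+(v+.5)/3.5-.5)
g=lambda u,v:(270+(u+.5)/3.3-.5,250+(v+.5)/3.3-.5)
def F(p,X):
    C,S=np.cos(p[2]),np.sin(p[2]); return np.array([p[0]+C*X[0]-S*X[1],p[1]+S*X[0]+C*X[1],X[2]])
def Fi(p,W):
    C,S=np.cos(p[2]),np.sin(p[2]); d=W[:2]-p[:2]; return np.array([C*d[0]+S*d[1],-S*d[0]+C*d[1]])
ob=[((.065,.205,.012),f(43,299)),((.065,-.055,.012),f(574,112)),((-.065,-.055,.012),f(682,374)),((-.065,.205,.012),f(139,566)),((0,0,.088),f(557,242))]
ob2=[((-.065,.205,.012),g(57,243)),((.065,-.055,.012),g(752,292)),((-.065,-.055,.012),g(640,495)),((0,0,.088),g(597,176))]
def res(p,t=1,sd=1):
    r=[]
    if t: r+=[proj(c,F(p,X))-np.array(u) for X,u in ob]
    if sd: r+=[proj(s,F(p,X))-np.array(u) for X,u in ob2]
    return np.concatenate(r)
for k in((1,0),(0,1),(1,1)):
    q=least_squares(res,[.5,-.1,.3],args=k); print(k,q.x,np.degrees(q.x[2]),np.round(q.fun,1))
p=q.x; np.save('fix.npy',p)
po=atz(c,*f(246,352),.07); print('post',po,Fi(p,po)); po=atz(s,*g(282,102),.07); print('post side',po,Fi(p,po))
le=atz(c,*f(427,62),.058); l=Fi(p,le); print('lever',le,l,np.hypot(*l),np.arctan2(l[1],l[0]))
le=atz(s,*g(643,108),.058); l=Fi(p,le); print('lever',le,l,np.hypot(*l),np.arctan2(l[1],l[0]))
for n,u,z in(('obj',(500,284),.03),('dish',(422,332),.012),('cap',(381,191),.012),('oil',(178,208),.06)):
    w=atz(c,*u,z); print(n,w,Fi(p,w))
print(ctrl.get_obs()['clock'])
E
```

```text
(1, 0) [ 0.55761951 -0.11373098  0.32879694] 18.838676787392455 [-0.9 -0.6  0.2 -0.7  1.3 -0.  -0.4  0.7 -0.3  0.5]
(0, 1) [ 0.55806165 -0.11473525  0.31943202] 18.302106834372864 [-1.4 -0.8  1.6  0.1  0.9 -1.1 -1.2  1.3]
(1, 1) [ 0.55786179 -0.11425563  0.32617726] 18.68858014871516 [-0.6 -1.1  0.7 -0.9  1.6 -0.1 -0.3  0.3  0.   0.3 -2.  -0.2  1.  -0.3
  0.9 -1.3 -1.6  1.2]
post [0.51686827 0.0137924  0.07      ] [0.00219758 0.1344319 ]
post side [0.51818193 0.01466186 0.07      ] [0.00372057 0.1348346 ]
lever [ 0.6463431  -0.07004526  0.058     ] [0.09798213 0.01352779] 0.0989115692628675 0.13719648707505697
lever [ 0.64715129 -0.07166656  0.058     ] [0.0982282  0.01173301] 0.09892645016446536 0.11888316420081732
obj [ 0.47687927 -0.15500492  0.03      ] [-0.08976971 -0.012652  ]
dish [ 0.40631116 -0.03677489  0.012     ] [-0.11873329  0.12195599]
cap [0.63132096 0.01985837 0.012     ] [0.11255934 0.10350463]
oil [0.59628052 0.33521695 0.06      ] [0.18041496 0.41346347]
0.2
```

```bash
cat > d.py <<'E'
from h import *
import sys
# usage: d.py fx fy z yawrel  (fixture coords; yawrel 0 => tool x=-fix x, tool y=+fix y)
p=np.load('fix.npy'); o=ctrl.get_obs()
C,S=np.cos(p[2]),np.sin(p[2]); M=np.array([[C,-S],[S,C]])
t=np.array(o['tool_pos']); f=M.T@(t[:2]-p[:2]); yr=(o['orientation'][2]+180-np.degrees(p[2])+180)%360-180
print('clock %.2f fix mm'%o['clock'],np.round(1e3*f,1),'z %.1f'%(1e3*t[2]),'yawrel %.1f'%yr,'tilt',np.round(o['orientation'][:2],1),'Ffix',np.round(M.T@o['force'][:2],1),np.round(o['force'][2],1),'open %.1f'%(1e3*o['opening']),'q',np.round(o['joint_pos'],0))
if len(sys.argv)>1:
    a=[float(x) for x in sys.argv[1:]]
    W=np.append(p[:2]+M@np.array(a[:2])/1e3,a[2]/1e3)
    R=Rotation.from_euler('xyz',o['orientation'],degrees=True).as_matrix()
    dy=(a[3]-yr+180)%360-180
    print('shift units',np.round(R.T@(W-t)/.1,3),'turn units',round(-dy/180,4))
E
python3 d.py 2 136 200 0
```

```text
clock 0.20 fix mm [-446.3 -386.2] z 226.0 yawrel 3.9 tilt [179.9  -0. ] Ffix [-0.1 -0.1] -0.5 open 87.3 q [-51.  21.   1.  -0. -70. -17.]
shift units [-4.825  4.907  0.264] turn units 0.0215
```

```bash
python3 -m creep '[[-0.2,0.2,0.03,0.0215,44],[-0.4,0.4,0.05,0.0215,44],[-0.6,0.6,0.05,0.0215,44],[-0.8,0.8,0.05,0.0215,44],[-0.97,0.97,0.05,0.0215,44],[-0.97,0.97,0.05,0.0215,44],[-0.97,0.97,0.05,0.0215,44],[-0.97,0.97,0.05,0.0215,44]]'; python3 d.py 2 136 200 0
```

```text
clock: 0.87
tool_pos: [0.3115, -0.4967, 0.2217]
orientation: [-180.0, 0.0, -161.3]
force: [0.0, -0.3, -0.9]
opening: 0.0449
clock 0.87 fix mm [-355.9 -283.3] z 221.7 yawrel 0.0 tilt [-180.    0.] Ffix [-0.1 -0.3] -0.9 open 44.9 q [-39.  12. -11.   0. -66. -32.]
shift units [-3.582  4.191  0.216] turn units 0.0002
```

```bash
python3 -m creep '[[-0.22,0.25,0,0,44],[-0.44,0.5,0,0,44],[-0.66,0.75,0,0,44],[-0.88,1,0,0,44],[-0.9,1,0,0,44],[-0.9,1,0,0,44],[-0.9,1,0,0,44],[-0.9,1,0,0,44]]'; python3 -m creep '[[-0.22,0.25,0,0,44],[-0.44,0.5,0,0,44],[-0.66,0.75,0,0,44],[-0.88,1,0,0,44],[-0.9,1,0,0,44],[-0.9,1,0,0,44],[-0.9,1,0,0,44],[-0.9,1,0,0,44]]';python3 -m creep '[[-0.22,0.25,0,0,44],[-0.44,0.5,0,0,44],[-0.66,0.75,0,0,44],[-0.88,1,0,0,44],[-0.9,1,0,0,44],[-0.9,1,0,0,44],[-0.9,1,0,0,44],[-0.9,1,0,0,44]]'; python3 d.py 2 135 200 0
```

```text
clock: 1.53
tool_pos: [0.3642, -0.374, 0.2213]
orientation: [180.0, -0.0, -161.4]
force: [0.1, 0.5, -0.6]
opening: 0.0439
clock: 2.2
tool_pos: [0.4172, -0.2505, 0.2213]
orientation: [180.0, -0.0, -161.4]
force: [-0.1, -0.3, -0.1]
opening: 0.0441
clock: 2.87
tool_pos: [0.4704, -0.1271, 0.2214]
orientation: [180.0, -0.0, -161.4]
force: [-0.2, -0.3, 0.4]
opening: 0.0438
clock 2.87 fix mm [-87.   15.9] z 221.4 yawrel -0.1 tilt [180.  -0.] Ffix [-0.3 -0.2] 0.4 open 43.8 q [  8.   3. -23.   0. -64. -79.]
shift units [-0.888  1.193  0.213] turn units -0.0005
```

```bash
python3 -m creep '[[-0.2,0.25,0,0,44],[-0.4,0.5,0,0,44],[-0.6,0.75,0,0,44],[-0.8,1,0.1,0,44],[-0.89,1,0.3,0,44],[-0.89,1,0.5,0,44],[-0.89,1,0.6,0,44],[-0.89,1,0.6,0,44]]'; python3 -m creep '[[0,0.19,0.3,0,44],[0,0.19,0.5,0,44],[0,0.19,0.63,0,44],[0,0.19,0.63,0,44],[0,0.19,0.63,0,44],[0,0.19,0.63,0,44],[0,0.19,0.63,0,44],[0,0.19,0.63,0,44]]'; python3 d.py 2 135 46 0; python3 - <<'E'
from h import *
for n in('top','side'):
    s=take(n,n+'2')
    i=s['img'][155:325,290:530] if n=='top' else s['img'][220:420,270:510]
    cv2.imwrite('pics/%s2c.png'%n,cv2.resize(i,None,fx=3,fy=3))
E
```

```text
clock: 3.53
tool_pos: [0.5214, -0.004, 0.1592]
orientation: [180.0, -0.3, -161.4]
force: [-0.6, -0.3, -0.5]
opening: 0.0438
clock: 4.2
tool_pos: [0.5178, 0.0154, 0.0998]
orientation: [180.0, 0.1, -161.3]
force: [0.6, 0.2, -0.6]
opening: 0.044
clock 4.20 fix mm [  3.6 135.6] z 99.8 yawrel -0.0 tilt [1.8e+02 1.0e-01] Ffix [0.6 0. ] -0.6 open 44.0 q [ 23.  13. -29.   0. -48. -95.]
shift units [ 0.017 -0.006  0.538] turn units -0.0001
```

View pics/side2c.png

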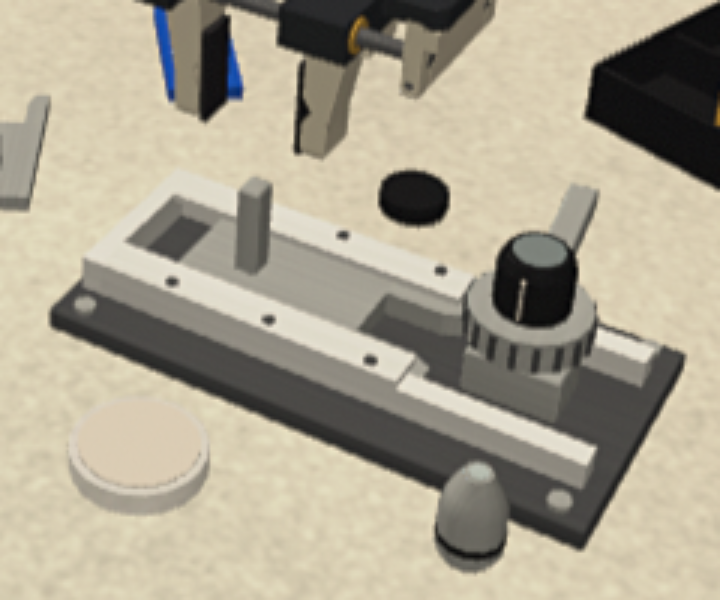

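View pics/top2c.png

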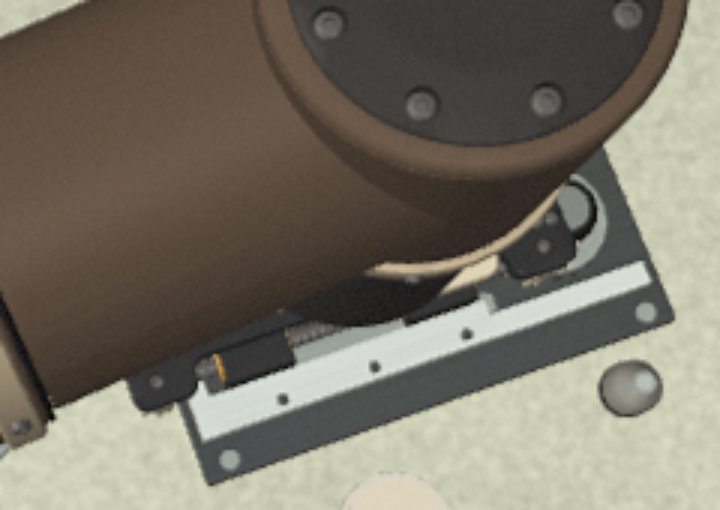

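The side view shows the open fingers at (195,110) and (318,150) in the crop, straddling the post top at (255,185). I'll go down and grip the post.

```bash
python3 -m creep '[[0.015,0,0.15,0,44],[0.015,0,0.3,0,44],[0.015,0,0.45,0,44],[0.015,0,0.53,0,44],[0.015,0,0.53,0,44],[0.015,0,0.53,0,44],[0.015,0,0.53,0,44],[0.015,0,0.53,0,44]]';  python3 -m creep '[[0,0,0,0,30],[0,0,0,0,20],[0,0,0,0,8],[0,0,0,0,8],[0,0,0,0,8],[0,0,0,0,8],[0,0,0,0,8],[0,0,0,0,8]]'; python3 d.py 2 85 46 0
```

```text
clock: 4.97
tool_pos: [0.5163, 0.0152, 0.0464]
orientation: [-180.0, 0.1, -161.3]
force: [-0.7, 0.1, 0.3]
opening: 0.0441
clock: 5.63
tool_pos: [0.5157, 0.0149, 0.0456]
orientation: [-180.0, 0.0, -161.3]
force: [-0.8, -0.4, 1.6]
opening: 0.0119
clock 5.63 fix mm [  1.5 135.9] z 45.6 yawrel 0.0 tilt [-180.    0.] Ffix [-0.9 -0.2] 1.6 open 11.9 q [ 23.  17. -32.   0. -41. -95.]
shift units [-0.005 -0.509 -0.004] turn units 0.0
```

Gripped at 11.9 mm, which matches the post. Next I'll slide it home.

```bash
python3 -m creep '[[0,-0.05,0,0,8],[0,-0.1,0,0,8],[0,-0.15,0,0,8],[0,-0.2,0,0,8],[0,-0.25,0,0,8],[0,-0.3,0,0,8],[0,-0.35,0,0,8],[0,-0.4,0,0,8]]';python3 d.py;  python3 -m creep '[[0,-0.02,0,0,8],[0,-0.04,0,0,8],[0,-0.06,0,0,8],[0,-0.08,0,0,8],[0,-0.09,0,0,8],[0,-0.1,0,0,8],[0,-0.11,0,0,8],[0,-0.11,0,0,8]]'; python3 d.py 2 85 46 0
```

```text
clock: 6.3
tool_pos: [0.5288, -0.0235, 0.0456]
orientation: [180.0, 0.0, -161.3]
force: [-0.5, 3.0, 2.5]
opening: 0.0119
clock 6.30 fix mm [ 1.5 95.3] z 45.6 yawrel -0.0 tilt [180.   0.] Ffix [0.5 3. ] 2.5 open 11.9 q [ 19.  18. -30.  -0. -41. -90.]
clock: 6.97
tool_pos: [0.5321, -0.0333, 0.0456]
orientation: [180.0, 0.0, -161.3]
force: [-2.1, 2.9, 4.9]
opening: 0.0117
clock 6.97 fix mm [ 1.5 84.9] z 45.6 yawrel 0.0 tilt [180.   0.] Ffix [-1.1  3.5] 4.9 open 11.7 q [ 17.  18. -30.  -0. -42. -89.]
shift units [-0.005  0.001 -0.004] turn units 0.0001
```

Only 3.5 N so far, so I'll press on to the stop.

```bash
python3 -m creep '[[0,-0.01,0,0,8],[0,-0.015,0,0,8],[0,-0.02,0,0,8],[0,-0.025,0,0,8],[0,-0.03,0,0,8],[0,-0.03,0,0,8],[0,-0.03,0,0,8],[0,-0.03,0,0,8]]'; python3 d.py 2 85 46 0
```

```text
clock: 7.63
tool_pos: [0.5325, -0.0336, 0.0457]
orientation: [179.8, 0.0, -161.3]
force: [-7.8, 20.4, 10.5]
opening: 0.0114
clock 7.63 fix mm [ 1.8 84.5] z 45.7 yawrel 0.0 tilt [179.8   0. ] Ffix [-0.8 21.8] 10.5 open 11.4 q [ 17.  18. -30.  -0. -42. -88.]
shift units [-0.002  0.005 -0.003] turn units 0.0001
```

```bash
python3 -m creep '[[0,0.01,0,0,8],[0,0.02,0,0,8],[0,0.02,0,0,12],[0,0.02,0,0,18],[0,0.02,0,0,24],[0,0.02,0,0,30],[0,0.02,0,0,30],[0,0.02,0,0,30]]'; python3 d.py;  python3 -m creep '[[0,0,-0.1,0,30],[0,0,-0.25,0,30],[0,0,-0.4,0,30],[0,0,-0.5,0,30],[0,0,-0.5,0,30],[0,0,-0.5,0,30],[0,0,-0.5,0,30],[0,0,-0.5,0,30]]'; python3 d.py 78 58 96 7
```

```text
clock: 8.3
tool_pos: [0.5321, -0.0347, 0.0454]
orientation: [-180.0, -0.0, -161.3]
force: [-0.3, -0.1, -0.7]
opening: 0.0296
clock 8.30 fix mm [ 1.1 83.6] z 45.4 yawrel -0.0 tilt [-180.   -0.] Ffix [-0.4  0. ] -0.7 open 29.6 q [ 17.  18. -30.   0. -42. -89.]
clock: 8.97
tool_pos: [0.5318, -0.0344, 0.0949]
orientation: [180.0, -0.1, -161.3]
force: [0.4, -0.1, -0.5]
opening: 0.0299
clock 8.97 fix mm [ 0.9 84. ] z 94.9 yawrel -0.0 tilt [ 1.8e+02 -1.0e-01] Ffix [ 0.3 -0.2] -0.5 open 29.9 q [ 17.  15. -27.  -0. -48. -89.]
shift units [-0.771 -0.26  -0.012] turn units -0.0389
```

```bash
python3 -m creep '[[-0.2,-0.05,0,-0.02,0],[-0.4,-0.1,0,-0.039,0],[-0.6,-0.2,0,-0.039,0],[-0.77,-0.26,0,-0.039,0],[-0.77,-0.26,0,-0.039,0],[-0.77,-0.26,0,-0.039,0],[-0.77,-0.26,0,-0.039,0],[-0.77,-0.26,0,-0.039,0]]'; python3 d.py 78 58 42 7;python3 - <<'E'
from h import *
for n in('top','side'):
    s=take(n,n+'3')
    i=s['img'][155:325,290:530] if n=='top' else s['img'][220:420,270:510]
    cv2.imwrite('pics/%s3c.png'%n,cv2.resize(i,None,fx=3,fy=3))
E
```

```text
clock: 9.63
tool_pos: [0.6126, -0.0343, 0.0951]
orientation: [180.0, -0.1, -154.3]
force: [0.4, 1.6, 0.1]
opening: 0.0004
clock 9.63 fix mm [77.5 58.2] z 95.1 yawrel 7.0 tilt [ 1.8e+02 -1.0e-01] Ffix [0.9 1.4] 0.1 open 0.4 q [ 15.  21. -17.  -0. -52. -79.]
shift units [-0.006 -0.002  0.531] turn units 0.0001
```

View pics/side3c.png

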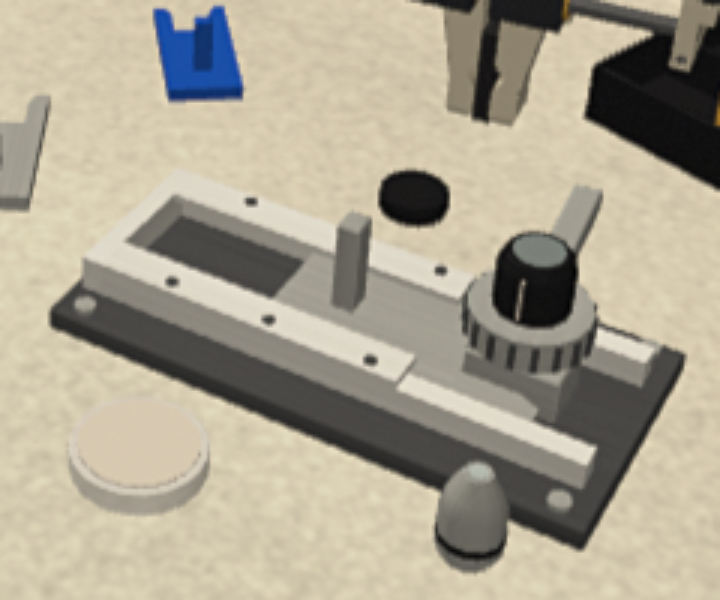

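View pics/top3c.png

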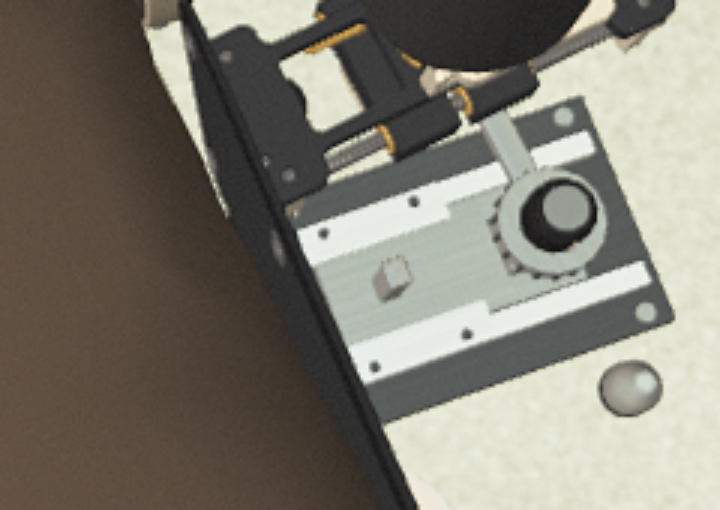

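Side crop: the fork is home with its jaws around the foot (~(500,380)) and its post at (352,220). The lever is unmoved at (580,200), and the closed fingers are on its +y side. Going down.

```bash
python3 -m creep '[[0,0,0.15,0,0],[0,0,0.3,0,0],[0,0,0.45,0,0],[0,0,0.53,0,0],[0,0,0.53,0,0],[0,0,0.53,0,0],[0,0,0.53,0,0],[0,0,0.53,0,0]]'; python3 d.py;  python3 - <<'E'
import numpy as np
# rows for pushing along arc from lever angle a0 to a1 (deg), tool frame at a0 ; tool x=-outward, tool y = ccw tangential, offset h
r,h=77,20
c=lambda a:np.array([r*np.cos(a)-h*np.sin(a),r*np.sin(a)+h*np.cos(a)])
for da in(-4,-8,-12,-16,-20,-24,-28,-32):
    d=c(np.radians(da))-c(0); print(da,np.round([-d[0]/100,d[1]/100,-da/180],3))
E
```

```text
clock: 10.4
tool_pos: [0.6143, -0.0341, 0.0436]
orientation: [-180.0, 0.1, -154.3]
force: [0.7, -0.3, -0.1]
opening: 0.0006
clock 10.40 fix mm [79.1 57.8] z 43.6 yawrel 7.0 tilt [-1.8e+02  1.0e-01] Ffix [ 0.5 -0.5] -0.1 open 0.6 q [ 15.  25. -20.   0. -46. -79.]
-4 [-0.012 -0.054  0.022]
-8 [-0.02  -0.109  0.044]
-12 [-0.025 -0.164  0.067]
-16 [-0.025 -0.22   0.089]
-20 [-0.022 -0.275  0.111]
-24 [-0.015 -0.33   0.133]
-28 [-0.004 -0.385  0.156]
-32 [ 0.011 -0.438  0.178]
```

```bash
python3 -m creep '[[0.03,-0.04,0.01,0,0],[0.06,-0.08,0.01,0,0],[0.08,-0.12,0.01,0,0],[0.08,-0.16,0.01,0,0],[0.08,-0.18,0.01,0,0],[0.08,-0.2,0.01,0,0],[0.08,-0.22,0.01,0,0],[0.08,-0.24,0.01,0,0]]'; python3 d.py; python3 - <<'E'
from h import *
s=take('side','side4'); i=s['img'][220:420,270:510]; cv2.imwrite('pics/side4c.png',cv2.resize(i,None,fx=3,fy=3))
E
```

```text
clock: 11.07
tool_pos: [0.6169, -0.0595, 0.0415]
orientation: [180.0, -0.0, -154.3]
force: [-0.5, 0.3, 0.2]
opening: 0.0005
clock 11.07 fix mm [73.5 32.9] z 41.5 yawrel 7.0 tilt [180.  -0.] Ffix [-0.3  0.4] 0.2 open 0.5 q [ 13.  25. -19.  -0. -46. -77.]
```

View pics/side4c.png

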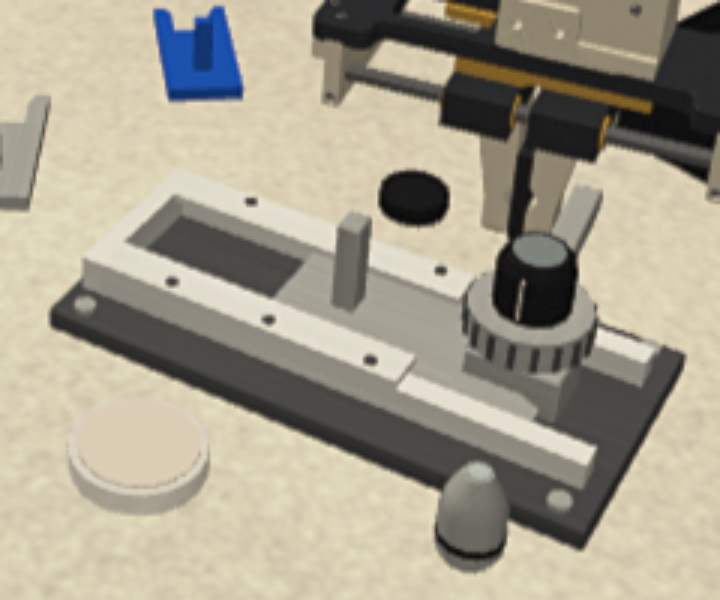

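```bash
python3 -m creep '[[-0.01,-0.05,0,0.022,0],[-0.02,-0.11,0,0.044,0],[-0.025,-0.165,0,0.067,0],[-0.025,-0.22,0,0.089,0],[-0.022,-0.275,0,0.111,0],[-0.015,-0.33,0,0.133,0],[-0.004,-0.385,0,0.156,0],[0.011,-0.438,0,0.178,0]]'; python3 d.py; python3 - <<'E'
from h import *
s=take('side','side5'); i=s['img'][220:420,270:510]; cv2.imwrite('pics/side5c.png',cv2.resize(i,None,fx=3,fy=3))
E
```

```text
clock: 11.78
tool_pos: [0.6361, -0.0987, 0.0416]
orientation: [179.9, 0.1, 173.5]
force: [3.5, 2.8, -1.6]
opening: 0.0002
clock 11.78 fix mm [ 79.1 -10.3] z 41.6 yawrel -25.2 tilt [1.799e+02 1.000e-01] Ffix [4.2 1.5] -1.6 open 0.2 q [   9.   27.  -16.   -0.  -47. -105.]
```

View pics/side5c.png

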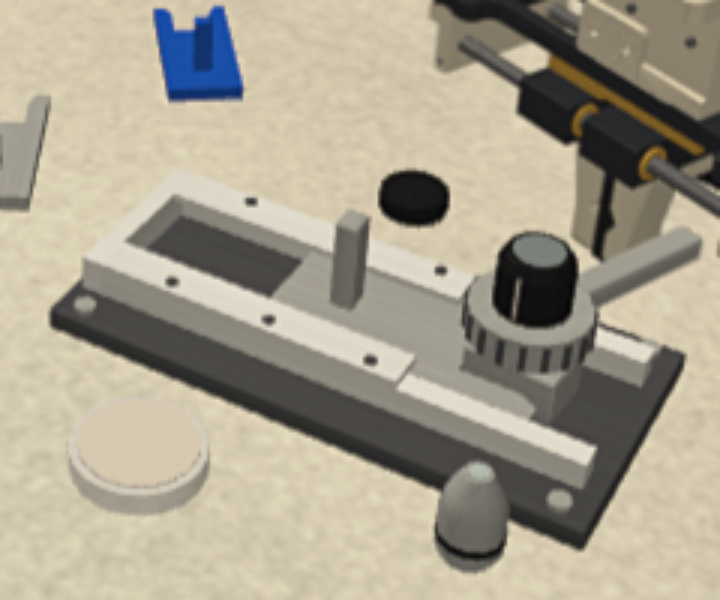

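The lever has swung to a tip at about (690,240) in the crop. The white line (517,297) has barely moved and the fork is still home. Next arc.

```bash
python3 -m creep '[[-0.01,-0.05,0,0.022,0],[-0.02,-0.11,0,0.044,0],[-0.025,-0.165,0,0.067,0],[-0.025,-0.22,0,0.089,0],[-0.022,-0.275,0,0.111,0],[-0.015,-0.33,0,0.133,0],[-0.004,-0.385,0,0.156,0],[0.011,-0.438,0,0.178,0]]'; python3 d.py; python3 - <<'E'
from h import *
s=take('side','side6'); i=s['img'][220:420,270:510]; cv2.imwrite('pics/side6c.png',cv2.resize(i,None,fx=3,fy=3))
E
```

```text
clock: 12.5
tool_pos: [0.6308, -0.1423, 0.0419]
orientation: [179.9, 0.1, 141.6]
force: [5.8, 1.4, -1.3]
opening: 0.0004
clock 12.50 fix mm [ 60.1 -50. ] z 41.9 yawrel -57.1 tilt [1.799e+02 1.000e-01] Ffix [ 5.9 -0.5] -1.3 open 0.4 q [   5.   27.  -15.    0.  -47. -133.]
```

View pics/side6c.png

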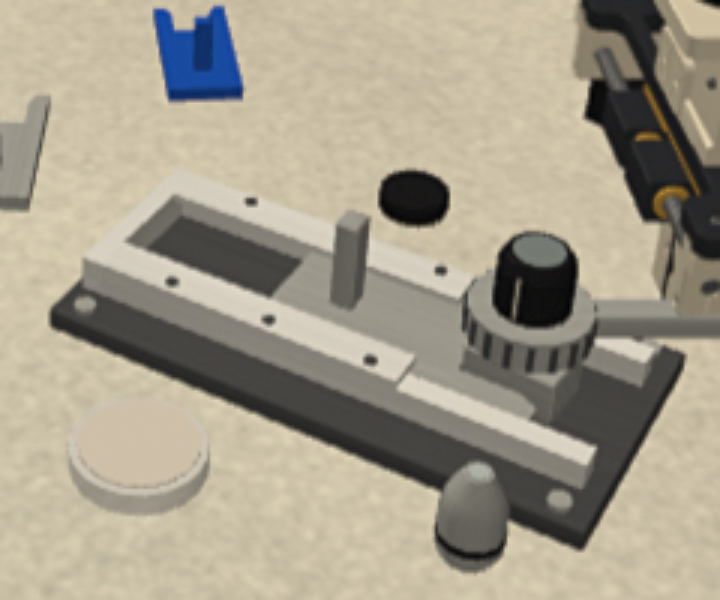

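```bash
python3 -m creep '[[-0.01,-0.04,0,0.016,0],[-0.015,-0.08,0,0.033,0],[-0.02,-0.12,0,0.05,0],[-0.025,-0.164,0,0.067,0],[-0.025,-0.21,0,0.083,0],[-0.022,-0.25,0,0.1,0],[-0.02,-0.29,0,0.117,0],[-0.015,-0.33,0,0.133,0]]'; python3 d.py; python3 - <<'E'
from h import *
for n in('top','side'):
    s=take(n,n+'7')
    i=s['img'][155:325,350:590] if n=='top' else s['img'][220:420,320:560]
    cv2.imwrite('pics/%s7c.png'%n,cv2.resize(i,None,fx=3,fy=3))
E
```

```text
clock: 13.22
tool_pos: [0.6114, -0.1694, 0.0421]
orientation: [179.8, 0.1, 117.8]
force: [5.9, -0.1, -1.4]
opening: 0.0004
clock 13.22 fix mm [ 33.  -69.4] z 42.1 yawrel -80.9 tilt [1.798e+02 1.000e-01] Ffix [ 5.5 -2. ] -1.4 open 0.4 q [   2.   26.  -17.    0.  -46. -154.]
```

View pics/side7c.png

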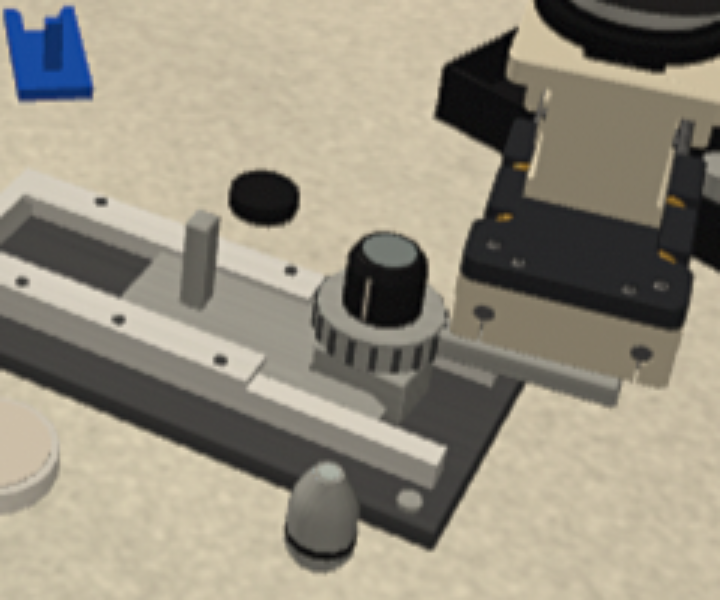

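View pics/top7c.png

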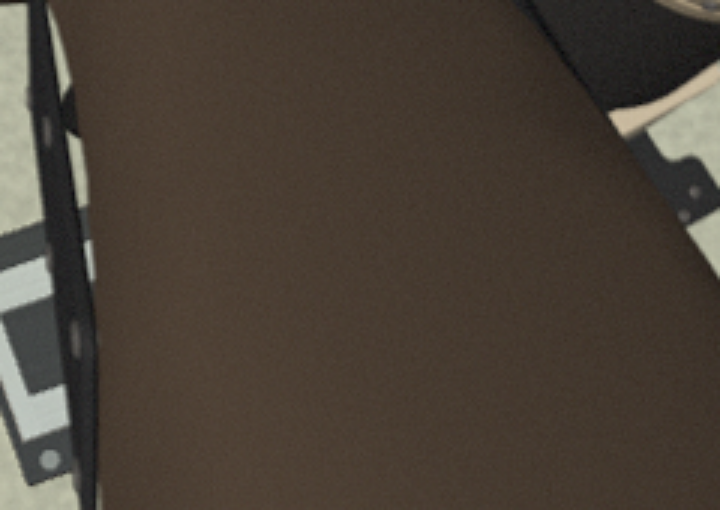

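```bash
python3 - <<'E'
from h import *
c=load('side7');p=np.load('fix.npy');C,S=np.cos(p[2]),np.sin(p[2]);M=np.array([[C,-S],[S,C]])
for a in np.arange(-1.1,-1.6,-.05):
    q=[]
    for r,w,z in((.1,-.007,.058),(.1,.007,.058),(.1,-.007,.046)):
        l=np.array([r*np.cos(a)-w*np.sin(a),r*np.sin(a)+w*np.cos(a)]); u=proj(c,np.append(p[:2]+M@l,z)); q+=list(np.round((u-[320,220]+.5)*3,0))
    print(round(a,2),q)
E
```

```text
-1.1 [np.float64(624.0), np.float64(337.0), np.float64(617.0), np.float64(315.0), np.float64(618.0), np.float64(359.0)]
-1.15 [np.float64(625.0), np.float64(344.0), np.float64(620.0), np.float64(323.0), np.float64(620.0), np.float64(366.0)]
-1.2 [np.float64(626.0), np.float64(352.0), np.float64(622.0), np.float64(330.0), np.float64(620.0), np.float64(374.0)]
-1.25 [np.float64(626.0), np.float64(360.0), np.float64(624.0), np.float64(338.0), np.float64(620.0), np.float64(382.0)]
-1.3 [np.float64(625.0), np.float64(367.0), np.float64(625.0), np.float64(346.0), np.float64(620.0), np.float64(390.0)]
-1.35 [np.float64(624.0), np.float64(375.0), np.float64(626.0), np.float64(354.0), np.float64(619.0), np.float64(397.0)]
-1.4 [np.float64(622.0), np.float64(382.0), np.float64(626.0), np.float64(361.0), np.float64(617.0), np.float64(405.0)]
-1.45 [np.float64(620.0), np.float64(390.0), np.float64(625.0), np.float64(369.0), np.float64(614.0), np.float64(412.0)]
-1.5 [np.float64(617.0), np.float64(397.0), np.float64(624.0), np.float64(376.0), np.float64(611.0), np.float64(420.0)]
-1.55 [np.float64(613.0), np.float64(404.0), np.float64(622.0), np.float64(384.0), np.float64(607.0), np.float64(427.0)]
```

The lever is at about -1.40 rad with no stop force yet, so I'll push on in small steps.

```bash
python3 -m creep '[[0,-0.01,0,0.005,0],[0,-0.02,0,0.01,0],[0,-0.03,0,0.012,0],[0,-0.04,0,0.015,0],[0,-0.05,0,0.02,0],[0,-0.05,0,0.02,0],[0,-0.05,0,0.02,0],[0,-0.05,0,0.02,0]]'; python3 d.py
```

```text
clock: 13.98
tool_pos: [0.6073, -0.1718, 0.0423]
orientation: [179.8, 0.1, 114.3]
force: [6.2, -1.7, -1.1]
opening: 0.0006
clock 13.98 fix mm [ 28.4 -70.3] z 42.3 yawrel -84.3 tilt [1.798e+02 1.000e-01] Ffix [ 5.3 -3.6] -1.1 open 0.6 q [   2.   26.  -18.    0.  -46. -158.]
```

```bash
python3 -m creep '[[0,-0.01,0,0.005,0],[0,-0.02,0,0.01,0],[0,-0.03,0,0.01,0],[0,-0.04,0,0.015,0],[0,-0.04,0,0.015,0],[0,-0.04,0,0.015,0],[0,-0.04,0,0.015,0],[0,-0.04,0,0.015,0]]'; python3 d.py; python3 - <<'E'
from h import *
s=take('side','side8'); i=s['img'][270:390,370:560]; cv2.imwrite('pics/side8c.png',cv2.resize(i,None,fx=4,fy=4))
i=load('side3')['img'][270:390,370:560]; cv2.imwrite('pics/side3d.png',cv2.resize(i,None,fx=4,fy=4))
E
```

```text
clock: 14.65
tool_pos: [0.6063, -0.1731, 0.0425]
orientation: [179.6, 0.2, 111.7]
force: [13.4, -1.0, -6.4]
opening: 0.0005
clock 14.65 fix mm [ 27.1 -71.2] z 42.5 yawrel -87.0 tilt [179.6   0.2] Ffix [12.4 -5.2] -6.4 open 0.5 q [   2.   26.  -18.    0.  -46. -160.]
```

View pics/side8c.png

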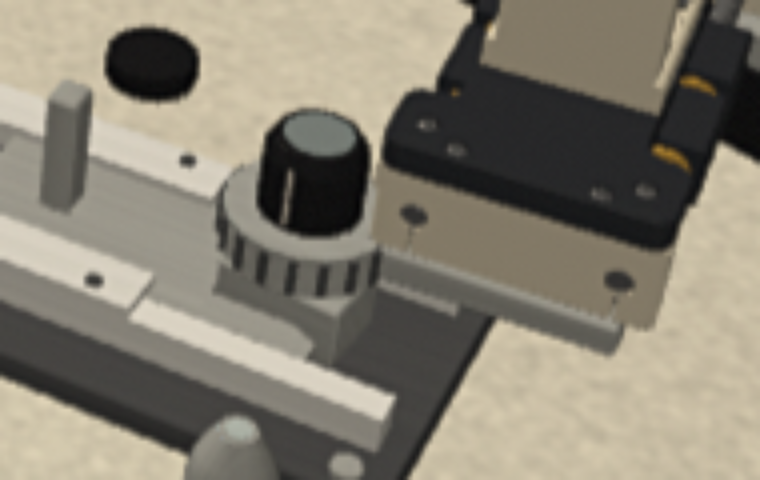

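View pics/side3d.png

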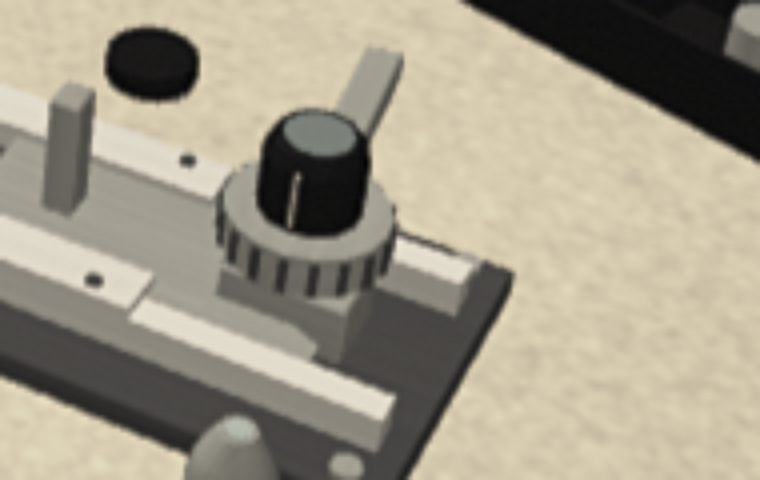

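```bash
python3 -m creep '[[0,-0.005,0,0,0],[0,-0.01,0,0,0],[0,-0.015,0,0,0],[0,-0.015,0,0,0],[0,-0.015,0,0,0],[0,-0.015,0,0,0],[0,-0.015,0,0,0],[0,-0.015,0,0,0]]'; python3 d.py; python3 - <<'E'
from h import *
s=take('side','side9'); i=s['img'][270:390,370:560]; cv2.imwrite('pics/side9c.png',cv2.resize(i,None,fx=4,fy=4))
E
```

```text
clock: 15.37
tool_pos: [0.606, -0.1732, 0.0426]
orientation: [179.5, 0.2, 111.7]
force: [16.1, -0.0, -8.0]
opening: 0.0006
clock 15.37 fix mm [ 26.7 -71.3] z 42.6 yawrel -87.0 tilt [179.5   0.2] Ffix [15.2 -5.2] -8.0 open 0.6 q [   2.   26.  -18.    0.  -46. -160.]
```

View pics/side9c.png

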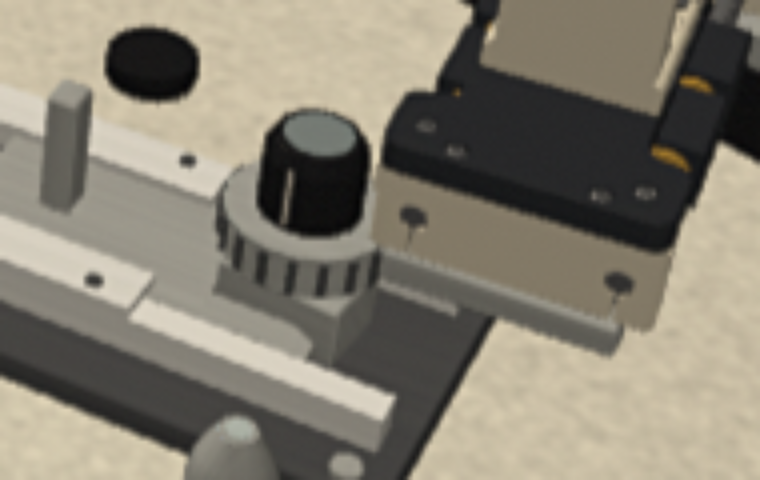

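It's at the hard stop: force rose to 16 N with almost no movement. I'll back off the lever and lift.

```bash
python3 -m creep '[[0,0.04,0,0,0],[0,0.08,0,0,0],[0,0.14,0,0,0],[0,0.2,0,0,0],[0,0.2,-0.1,0,0],[0,0.2,-0.3,0,0],[0,0.2,-0.5,0,0],[0,0.2,-0.6,0,0]]'; python3 d.py 1 84 102 0
```

```text
clock: 16.08
tool_pos: [0.6195, -0.1669, 0.1044]
orientation: [179.9, 0.1, 111.4]
force: [0.7, -0.2, 0.7]
opening: 0.0005
clock 16.08 fix mm [ 41.5 -69.6] z 104.4 yawrel -87.2 tilt [1.799e+02 1.000e-01] Ffix [ 0.6 -0.4] 0.7 open 0.5 q [   2.   23.  -13.    0.  -54. -161.]
shift units [ 1.554 -0.331  0.022] turn units -0.4847
```

```bash
python3 -m creep '[[0.2,0,0,-0.035,34],[0.4,0,0,-0.07,34],[0.6,0,0,-0.11,34],[0.8,0,0,-0.15,34],[1,0,0,-0.19,34],[1,0,0,-0.23,34],[1,0,0,-0.27,34],[1,0,0,-0.3,34]]'; python3 d.py 1 85 104 0
```

```text
clock: 16.75
tool_pos: [0.5818, -0.0731, 0.102]
orientation: [180.0, -0.0, 165.8]
force: [-0.2, -0.1, 0.2]
opening: 0.034
clock 16.75 fix mm [35.9 31.3] z 102.0 yawrel -32.8 tilt [180.  -0.] Ffix [-0.2 -0.1] 0.2 open 34.0 q [  12.   19.  -20.   -0.  -51. -116.]
shift units [ 0.585  0.262 -0.02 ] turn units -0.1825
```

```bash
python3 -m creep '[[0.15,0.07,0,-0.035,34],[0.3,0.14,0,-0.07,34],[0.45,0.2,0,-0.11,34],[0.58,0.26,0,-0.15,34],[0.58,0.26,0,-0.182,34],[0.58,0.26,0,-0.182,34],[0.58,0.26,0,-0.182,34],[0.58,0.26,0,-0.182,34]]'; python3 d.py 1 85 46 0;python3 - <<'E'
from h import *
s=take('side','side10'); i=s['img'][220:420,270:510]; cv2.imwrite('pics/side10c.png',cv2.resize(i,None,fx=3,fy=3))
E
```

```text
clock: 17.42
tool_pos: [0.5329, -0.034, 0.1017]
orientation: [180.0, 0.0, -162.1]
force: [0.6, -0.4, -0.5]
opening: 0.0338
clock 17.42 fix mm [ 2.1 84.1] z 101.7 yawrel -0.7 tilt [180.   0.] Ffix [ 0.4 -0.6] -0.5 open 33.8 q [ 17.  14. -27.  -0. -49. -89.]
shift units [0.011 0.009 0.557] turn units -0.0041
```

View pics/side10c.png

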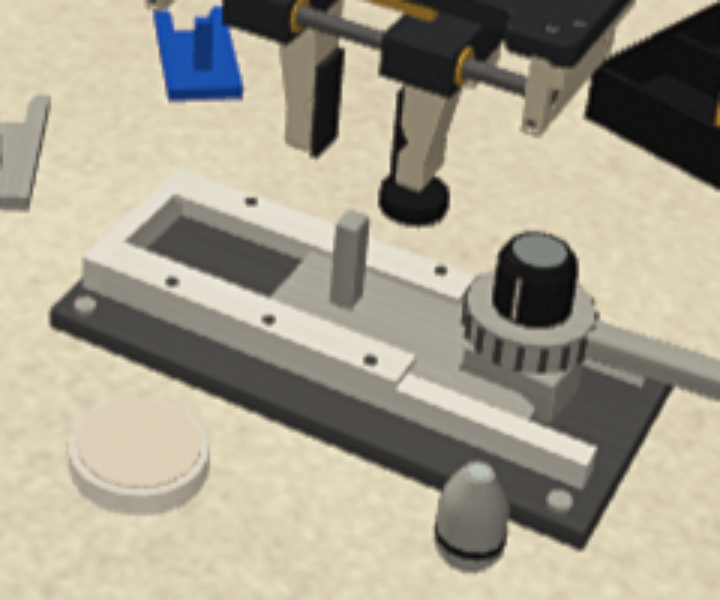

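The lever is locked at the -y side and the fingers are over the post at (352,220). Down, grip, and draw back.

```bash
python3 -m creep '[[0.01,0.01,0.15,-0.004,34],[0.01,0.01,0.3,-0.004,34],[0.01,0.01,0.45,-0.004,34],[0.01,0.01,0.55,-0.004,34],[0.01,0.01,0.55,-0.004,34],[0.01,0.01,0.55,-0.004,34],[0.01,0.01,0.55,-0.004,34],[0.01,0.01,0.55,-0.004,34]]';  python3 -m creep '[[0,0,0,0,24],[0,0,0,0,16],[0,0,0,0,8],[0,0,0,0,8],[0,0,0,0,8],[0,0,0,0,8],[0,0,0,0,8],[0,0,0,0,8]]'; python3 d.py
```

```text
clock: 18.13
tool_pos: [0.5321, -0.0331, 0.0474]
orientation: [-180.0, 0.1, -161.1]
force: [0.0, -0.1, -0.2]
opening: 0.0338
clock: 18.8
tool_pos: [0.5315, -0.0329, 0.0468]
orientation: [180.0, 0.0, -161.1]
force: [-3.4, 4.7, 4.7]
opening: 0.0121
clock 18.80 fix mm [ 1.1 85.6] z 46.8 yawrel 0.2 tilt [180.   0.] Ffix [-1.8  5.5] 4.7 open 12.1 q [ 18.  18. -30.  -0. -42. -89.]
```

```bash
python3 -m creep '[[0,0.03,0,0,8],[0,0.07,0,0,8],[0,0.12,0,0,8],[0,0.17,0,0,8],[0,0.22,0,0,8],[0,0.26,0,0,8],[0,0.29,0,0,8],[0,0.3,0,0,8]]'; python3 d.py; python3 -m creep '[[0,0.04,0,0,8],[0,0.08,0,0,8],[0,0.12,0,0,8],[0,0.16,0,0,8],[0,0.2,0,0,8],[0,0.22,0,0,8],[0,0.24,0,0,8],[0,0.24,0,0,8]]';python3 d.py
```

```text
clock: 19.47
tool_pos: [0.5218, -0.0042, 0.0468]
orientation: [-180.0, 0.0, -161.1]
force: [0.8, -4.8, 5.6]
opening: 0.0117
clock 19.47 fix mm [  1.1 115.8] z 46.8 yawrel 0.2 tilt [-180.    0.] Ffix [-0.8 -4.8] 5.6 open 11.7 q [ 21.  17. -31.   0. -41. -92.]
clock: 20.13
tool_pos: [0.5141, 0.0185, 0.0468]
orientation: [-180.0, 0.0, -161.1]
force: [-0.5, -1.4, 6.3]
opening: 0.0113
clock 20.13 fix mm [  1.1 139.8] z 46.8 yawrel 0.2 tilt [-180.    0.] Ffix [-0.9 -1.1] 6.3 open 11.3 q [ 24.  17. -32.   0. -41. -95.]
```

Released next, then lift and check.

```bash
python3 -m creep '[[0,0,0,0,14],[0,0,0,0,20],[0,0,0,0,28],[0,0,0,0,36],[0,0,0,0,40],[0,0,0,0,40],[0,0,0,0,40],[0,0,0,0,40]]';  python3 -m creep '[[0,0,-0.15,0,40],[0,0,-0.3,0,40],[0,0,-0.45,0,40],[0,0,-0.6,0,40],[0,0,-0.8,0,40],[0,0,-0.95,0,40],[0,0,-1,0,40],[0,0,-1,0,40]]'; python3 -m creep '[[0.2,0.1,-0.2,0,40],[0.4,0.2,-0.4,0,40],[0.6,0.3,-0.5,0,40],[0.8,0.4,-0.5,0,40],[1,0.5,-0.5,0,40],[1,0.5,-0.5,0,40],[1,0.5,-0.5,0,40],[1,0.5,-0.5,0,40]]';python3 d.py; python3 - <<'E'
from h import *
for n in('top','side'):
    s=take(n,n+'11')
    i=s['img'][155:355,350:590] if n=='top' else s['img'][220:420,270:510]
    cv2.imwrite('pics/%s11c.png'%n,cv2.resize(i,None,fx=3,fy=3))
E
```

```text
clock: 20.8
tool_pos: [0.5139, 0.0179, 0.0465]
orientation: [180.0, -0.0, -161.1]
force: [0.2, 0.3, -0.1]
opening: 0.04
clock: 21.47
tool_pos: [0.5148, 0.0182, 0.1478]
orientation: [180.0, 0.2, -161.1]
force: [0.6, 0.0, -0.9]
opening: 0.0403
clock: 22.13
tool_pos: [0.4033, 0.033, 0.1961]
orientation: [-180.0, -0.0, -161.1]
force: [0.6, 0.2, 0.4]
opening: 0.04
clock 22.13 fix mm [-99.2 189. ] z 196.1 yawrel 0.2 tilt [-180.   -0.] Ffix [ 0.7 -0.1] 0.4 open 40.0 q [  33.   -5.  -34.    0.  -61. -104.]
```

View pics/side11c.png

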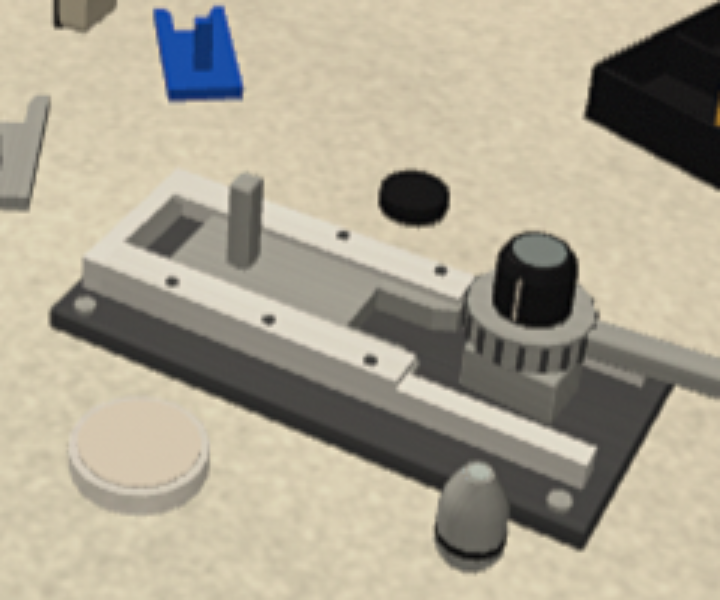

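View pics/top11c.png

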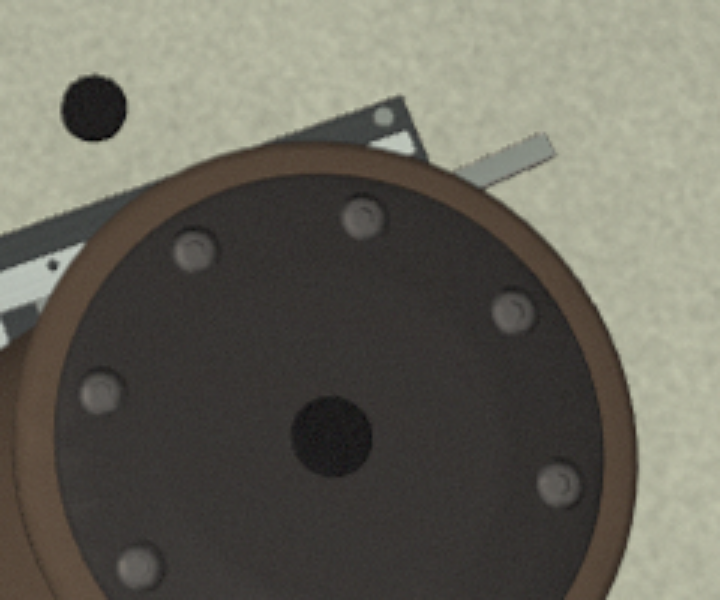

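```bash
python3 - <<'E'
from h import *
c=load('top11');p=np.load('fix.npy');C,S=np.cos(p[2]),np.sin(p[2]);M=np.array([[C,-S],[S,C]])
l=M.T@(atz(c,350+549/3,155+144/3,.058)[:2]-p[:2]);print('lever',np.hypot(*l),np.arctan2(l[1],l[0]))
s=load('side11')
print('post',M.T@(atz(s,270+248/3,220+178/3,.07)[:2]-p[:2]))
print('line', [M.T@(atz(load(n),270+(u)/3,220+v/3,.075)[:2]-p[:2])*1e3 for n,u,v in(('side3',522,283),('side11',517,283))])
o=ctrl.get_obs(); print(o['clock'],o['force'],np.abs(o['qvel']).max())
workorder.close_job()
E
```

```text
lever 0.09779762845372478 -1.4998479819020265
post [0.00445257 0.1390558 ]
line [array([-6.1918023,  2.4995844]), array([-7.32608157,  4.26167309])]
22.2333 [0.82737049 0.2244504  0.588217  ] 0.33750445174259236
the job is handed in; nothing more can be done
```

The lens tube is locked and the job is handed in at 22.2 s of the 54 s allowed; no verdict is reported.

- **Sequence:** I gripped the fork's post and slid the fork home until it stopped at about 22 N (TCP at y ≈ 84.5 mm). I swung the lever clockwise with closed fingers to its hard stop. There the wrist force rose to about 16 N with almost no further movement. I then drew the fork back, let go and raised the arm clear.
- **Final check:** The last pictures put the fork at y ≈ 139 mm (clear is above 125 mm) and the lever at about -1.50 rad. That is locknut plus tube ≈ 1.68 rad, so if the locknut is at its 1.6 rad end, the tube accounts for about 0.08 rad. No force was left on the tool.
- **Tube angle:** This is my least certain figure. The shift of the white line, which is only 2 pixels, suggested about 0.1 to 0.14 rad of turn, slightly more than the lever figure but inside the 0.22 rad limit.
- **Bystanders:** The dish, objective and lens cap look unmoved in the last picture. The oil bottle was outside that crop and I did not check it again; the arm stayed well away from it.

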